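# Stand the toppled jar lantern back on its charging plate

## Robot

A 6-joint arm with a two-finger parallel gripper is mounted at the origin on the work surface. World frame = base frame: x ahead of the robot, y to its left, z up, the work surface at z = 0. Lengths are in m, angles in rad, forces in N, time in s.
With the tool pointing down it reaches from about 0.3 to 0.775 m from the base axis. Payload 14.6 kg.
Tool frame: the origin (TCP) lies midway between the tips of the shut fingers; the grasp point (between the pads) lies 19 mm behind it (ctrl.pinch_z is the z of the grasp point in the tool frame, in m); z points along the fingers, y is the line along which they close (so a half turn about z gives the same grasp; the last joint's range is limited). The gripper opens to 94 mm and grips with 3 to 60 N. Pads are 16 mm wide; open, the fingers measure 119 mm over their backs; the gripper's body (75 mm by 177 mm) begins 78 mm behind the grasp point.
Start: joints at [1.23, 0.3, 1.521, -0, 1.321, -0.067], TCP at [0.149, 0.53, 0.205] pointing down, gripper open.
Joint ranges: [-3.03, 3.03], [-0.79, 2.21], [0.23, 2.52], [-1.04, 4.18], [0, 3.07], [-2.55, 2.55]. Speed limits (rad/s): [2.22, 2.22, 2.57, 3.14, 3.14, 3.14].

## Interface

Orientations are given as [roll, pitch, yaw] about the fixed x, y, z axes, in that order (R = Rz(yaw) Ry(pitch) Rx(roll)).
In Python, from station import ctrl, camera, ticket gives the robot as it stands. The module is installed in compiled form; this text tells all that it offers.
- The arm moves only by the shell command python3 -m inch 'ROWS' [FORCE]. ROWS is text: rows parted by semicolons, each of 7 numbers parted by spaces: the opening, from -1 (shut) to 1 (fully open), then the shift along the tool's x, y, z in units of 0.03 m (1.0 is 0.03 m), then the turn, a rotation vector about the tool's x, y, z in units of 10 degrees (1.0 is 10 degrees). In form: grip dx dy dz rx ry rz; .... A call has 1 to 10 rows; each row shifts and turns the commanded pose from where the row before left it, along the tool's axes as they then stand; what a row does not reach is not made up. A row lasts 1/8 s, in which the tool goes at most 62.5 mm and 10.7 degrees, less where a joint would pass 70% of its speed; a pose out of reach is approached as far as the arm can. A call with a number of a shift or a turn outside -1 to 1 is refused whole. A call with a gripper value outside its range is refused whole. The fingers move at their own pace and stop on an object; FORCE is the grip in N (left out, the last holds). Time passes only in rows, so rows that do not move let the fingers close. It gives the time, the measured TCP pose, the force, the opening and the grip force at its end, in the units of the state.
- ctrl.get_obs(): the state, without advancing time (a new reading comes with each control period).
- camera(name): name is "scene" or "top" or "wrist"; returns a dict with "img" (420x560x3 uint8, blue, green, red), "range_z" (420x560 float32, m along the optical axis (not along the pixel's ray), 0 where there is no reading), "intrinsics" (3x3 intrinsics, pixels), "k1" (the pictures are not rectified: a ray, as slopes to the right and down, at radius r is drawn at 1 + k1 r^2 times it, then the intrinsics apply), "view" (4x4, takes a point from world to camera coordinates). Camera axes: x right, y down, z forward; pixel columns grow to the right and rows downward; lengths in m; the calibration is good to about 2 mm. A picture is of the moment at which its call begins.
- ticket.hand_in(): hands the job in; it is judged then, once.
The state is a dict: "time_s": time; "qpos": joint angles; "joint_vel": joint speeds; "tau": joint torques, N m; "ee_pos": TCP position; "eef_rot": TCP orientation; "force": force on the tool from outside, world axes, zero at the start; "moment": the same for the moment, N m; "grip_width": finger opening in m; "grip_force": force on a finger pad.
Only numpy, scipy, OpenCV 4.12 (cv2) and the standard library are available. Lean on these libraries where they do the work, as an engineer would, in place of code of your own. Each camera call takes 0.05 s, during which the arm holds its last target. There are 200 camera calls.

## Task

The glass jar lantern has toppled onto the boards. Stand it the right way up (lid on top) in the middle of the white sprung plate of its round charging dock, press it down until the plate is fully depressed and hold it there about a second, then let the plate come back up and leave the jar standing there upright on its own. Leave the record weight and the stylus gauge where they are, and do not slam the glass down.

Things in the scene. Friction and masses are not known exactly. Their poses are not given: they have to be found in the camera images.
- jar: square clear glass jar lantern, 56 x 56 mm, glass 76 mm tall, orange clip-on lid 50 x 50 mm on top, 100 mm tall over all, about 0.3 kg; yellow light tube inside, flat wire clip on its +x face. Origin: centre of its underside; z runs from underside to lid, x and y square to the sides. It starts lying on a side on the boards, clip face up, lid towards the robot or aslant, origin 28 mm up
- pad_top (a point): centre of the upper face of the dock's sprung plate: a flat white disc 96 mm across in a fixed round black dock 124 mm across; z is up. At rest the face is 32.5 mm above the boards (12.5 mm above the 20 mm high black housing). The jar's own weight does not move it
- dock: the charging dock: fixed black round housing 124 mm across, 20 mm high, with a green pilot light on its rim, carrying the white sprung plate; origin centre of its underside
- pad (a joint): how far the sprung plate is pressed down, m: 0 at rest, 0.010 fully depressed (about 5 N to start it, 12 N to bring it fully down); it springs back when released
- weight: white ceramic record weight, 74 mm across, 38 mm high with a 48 mm wide top; origin centre of its underside; leave alone
- gauge: blue plastic stylus gauge, 85 x 24 x 16 mm, lying flat; origin centre of its underside, long side along its x; leave alone
Mind the look-alikes: they are no part of the job. What is shaped like the jar but brown is not meant.

How it is judged:
By the outcome, as a careful person would: the job done as asked, in the order asked, and still so for the second after the job is handed in, with the robot touching nothing.
It also fails if it takes over 51 s, if anything falls off the work surface, if the arm or the gripper's body presses on something with over 40 N, if the wrist force passes 120 N, or if a joint passes its speed limit or range.

## Working session

There is one attempt and no reset: what is moved stays moved. The work goes in short steps, Python scripts to look and compute and a shell command to move; the robot and the scene stay as the last step left them, time stands still between calls to the robot, and variables do not carry over. Pictures are saved under pics/ and viewed, at most 10 in all, crops included, and the job is handed in when it is done.

```bash
mkdir -p pics; cat > h.py <<'E'
import numpy as np, cv2
from station import ctrl, camera, ticket
from scipy.spatial.transform import Rotation as R
def pts(c):
    K=c["intrinsics"];h,w=c["range_z"].shape
    u,v=np.meshgrid(np.arange(w),np.arange(h))
    return px(c,u.ravel(),v.ravel(),c["range_z"].ravel()).reshape(h,w,3)
def px(c,u,v,z):
    K=c["intrinsics"];xd=(np.asarray(u,float)-K[0,2])/K[0,0];yd=(np.asarray(v,float)-K[1,2])/K[1,1]
    x,y=xd,yd
    for _ in range(20):
        s=1+c["k1"]*(x*x+y*y);x,y=xd/s,yd/s
    P=np.stack([x*z,y*z,np.ones_like(x)*z],-1);V=c["view"]
    return (P-V[:3,3])@V[:3,:3]
def onplane(c,u,v,h):
    V=c["view"];o=-V[:3,:3].T@V[:3,3];p=px(c,[u],[v],np.array([1.]))[0];d=p-o
    return o+d*(h-o[2])/d[2]
E
python3 - <<'E'
from h import *
a=camera("scene");b=camera("top")
cv2.imwrite("pics/scene.png",a["img"]);cv2.imwrite("pics/top.png",b["img"])
np.savez("top.npz",**b);np.savez("scene.npz",**a)
print(ctrl.get_obs(),ctrl.pinch_z)
E
```

```text
{'time_s': 0.1, 'qpos': array([ 1.23041625e+00,  3.00393721e-01,  1.52149231e+00,  7.62599639e-06,
        1.32068879e+00, -6.66018691e-02]), 'joint_vel': array([ 1.49488413e-03, -1.66819407e-03, -6.75325394e-04,  1.06968590e-03,
       -2.46758344e-03, -7.96962802e-05]), 'tau': array([-1.91431727e-04, -5.32642686e+01, -3.53281975e+01,  7.08428957e-02,
        2.35204987e-02, -1.04131368e-05]), 'ee_pos': array([0.14863177, 0.52930622, 0.20496632]), 'eef_rot': array([-3.14061315e+00, -7.27365972e-05,  2.86781252e+00]), 'force': array([-0.2935052 , -1.17285662,  0.17794544]), 'moment': array([ 0.03769393, -0.05249309,  0.02621901]), 'grip_force': 0.0, 'grip_width': 0.09386384396382279} -0.0188
```

View pics/scene.png

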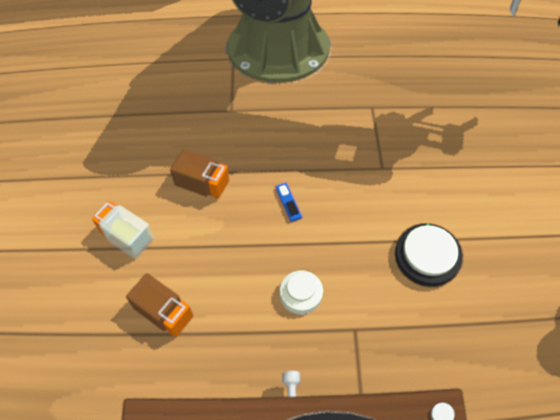

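View pics/top.png

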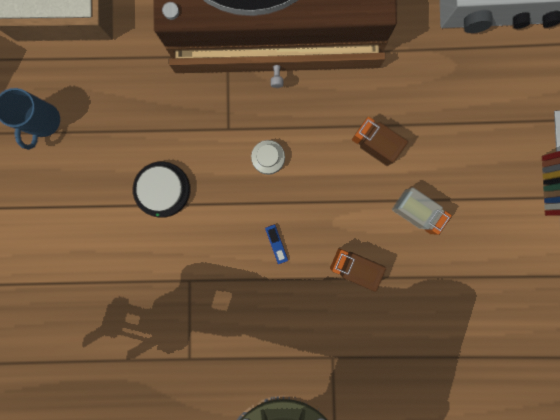

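Candidates in the top picture: the clear jar with yellow tube at (424,210), and brown jars at (381,140) and (358,268). I choose the clear one. The dock is at (161,189), the weight at (268,157) and the gauge at (277,244).

```bash
python3 - <<'E'
from h import *
b=dict(np.load("top.npz"));P=pts(b)
np.set_printoptions(precision=4,suppress=True)
c=b["img"][170:255,370:475];cv2.imwrite("pics/crop.png",cv2.resize(c,None,fx=7,fy=7,interpolation=cv2.INTER_CUBIC))
z=P[...,2]
for v in range(184,240,4): print(v,' '.join('%4d'%(1000*z[v,u]) for u in range(390,460,4)))
for name,(u0,u1,v0,v1) in dict(dock=(125,200,155,225),weight=(240,300,130,185)).items():
    Q=P[v0:v1,u0:u1].reshape(-1,3);im=b["img"][v0:v1,u0:u1].reshape(-1,3)
    m=(im.min(1)>130)&(Q[:,2]>.02); q=Q[m]
    print(name,m.sum(),q.mean(0),q.min(0),q.max(0),np.median(q[:,2]), (q[:,:2].max(0)+q[:,:2].min(0))/2)
for n,(u,v,h) in dict(dockpad=(159,188,.0325),weight=(267,156,.038),gauge=(277,244,.016),br1=(381,140,.056),br2=(358,268,.056),jar=(424,210,.056)).items(): print(n,onplane(b,u,v,h))
E
```

```text
184   -2   -1    0   -2    0   -1    0    0   -1   -3    1   -2    0   -1   -2    0   -1   -2
188    0   -2    0   -1   -1   48  880   -4    0   -4   -1    0   -1    0   -2    0    0    0
192    0    0   -1   -1   38   57   57   55    2    0   -1   -3    0   -2    0    0   -1    0
196   -2    1    0   28   56   54   53   56   53   53   -1   -1    0   -1   -1   -1    2    1
200   -1  880   12   50   55   54   52   57   56   52   55    1    0    0    0   -1   -3    0
204   -3   -2   40   53   55   56   55   55   54   57   53   54   53   -2    0   -1    0    0
208    1   23   53   53   52   55   55   53   55   56   56   54   55   54   -2   -2    0    0
212   -3   -2   26   51   55   55   55   54   54   55   51   53   55   55   53   -3   -1   -3
216    0    0   -1   17   40   52   54   55   55   54   54   55   49   47   53   52   -1    0
220   -1   -2   -1   -1    2   30   52   53   53   56   55   53   50   52   56   -2   -2    0
224   -1   -2   -1    1    0    0   18   36   56   55   52   48   52   50    0   -3    0    0
228   -3   -3    0   -1   -2   -1    0   -1   27   48   45   51   55   50    0   -1    0    0
232   -1   -1    0    0    1   -2    0    0   -3   -1   22   45   51   -1    0    0    0    0
236    0   -2    0    0    2   -1    0   -1   -1   -1   -3   -1    0   -1  880    1    0   -3
dock 1494 [0.576  0.259  0.0348] [ 0.4886 -0.0168  0.0265] [0.6226 0.3069 0.8809] 0.03139320863394063 [0.5556 0.1451]
weight 707 [0.6384 0.0271 0.0344] [ 0.4886 -0.0168  0.02  ] [0.6763 0.0598 0.8809] 0.0346652071931767 [0.5824 0.0215]
dockpad [0.5767 0.2579 0.0325]
weight [0.64   0.0242 0.038 ]
gauge [0.4514 0.007  0.016 ]
br1 [ 0.6646 -0.2142  0.056 ]
br2 [ 0.4015 -0.1588  0.056 ]
jar [ 0.5175 -0.2965  0.056 ]
```

View pics/crop.png

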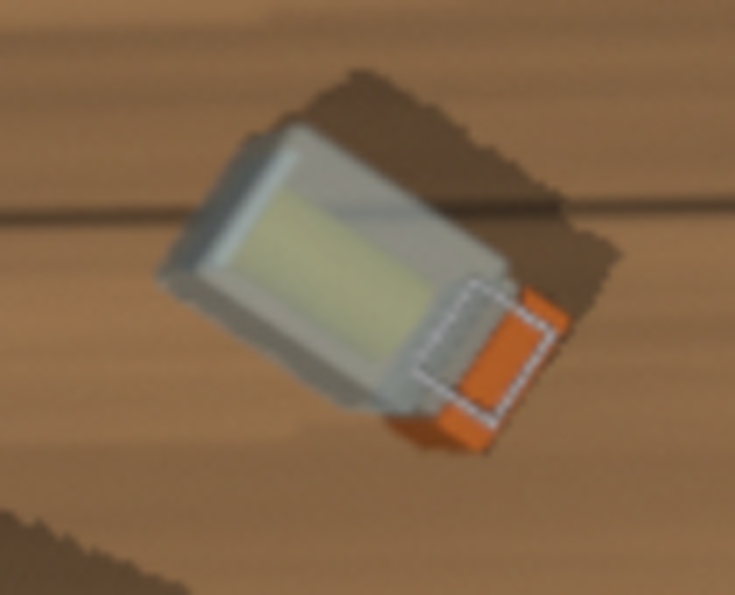

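The crop confirms the clear glass jar: yellow tube, wire clip face up, orange lid at lower right, pointing towards −x, −y. Next I fit its pose.

```bash
cat >> h.py <<'E'
from scipy.linalg import logm, expm
def T(p,M): A=np.eye(4);A[:3,:3]=M;A[:3,3]=p;return A
def cur():
    o=ctrl.get_obs();return T(o["ee_pos"],R.from_euler("xyz",o["eef_rot"]).as_matrix())
def rows(A,B,n):
    X=np.real(expm(logm(np.linalg.inv(A)@B)/n))
    print(n,"x",' '.join('%.2f'%v for v in np.r_[X[:3,3]/.03,R.from_matrix(X[:3,:3]).as_rotvec(degrees=True)/10]))
def tool(z,y,grasp):  # tool pose with z, y axes, grasp point at 'grasp'
    z=np.array(z,float);z/=np.linalg.norm(z);y=np.array(y,float);y-=z*(y@z);y/=np.linalg.norm(y)
    M=np.stack([np.cross(y,z),y,z],1);return T(np.array(grasp)+.0188*z,M)
E
python3 - <<'E'
from h import *
np.set_printoptions(precision=4,suppress=True)
for f,(u0,u1,v0,v1) in dict(top=(385,465,180,242),scene=(85,160,195,265)).items():
    b=dict(np.load(f+".npz"));P=pts(b)[v0:v1,u0:u1].reshape(-1,3)
    m=(P[:,2]>.049)&(P[:,2]<.065);q=P[m]
    (cx,cy),(w,h),a=cv2.minAreaRect(q[:,:2].astype(np.float32)*1000)
    print(f,m.sum(),cx,cy,w,h,a,np.median(q[:,2]))
b=dict(np.load("top.npz"));P=pts(b)
Q=P[150:230,125:200].reshape(-1,3);im=b["img"][150:230,125:200].reshape(-1,3)
for lo,hi in((.026,.038),(.012,.04)):
    q=Q[(Q[:,2]>lo)&(Q[:,2]<hi)];print(cv2.minEnclosingCircle(q[:,:2].astype(np.float32)*1000),q.mean(0))
b=dict(np.load("scene.npz"));P=pts(b);Q=P[215:295,385:475].reshape(-1,3)
for lo,hi in((.026,.038),(.012,.04)):
    q=Q[(Q[:,2]>lo)&(Q[:,2]<hi)];print(cv2.minEnclosingCircle(q[:,:2].astype(np.float32)*1000),q.mean(0))
E
```

```text
top 1271 515.6272583007812 -298.6397705078125 99.63420104980469 56.831382751464844 54.540321350097656 0.05446369612421557
scene 1412 517.04296875 -300.4004211425781 101.53630065917969 57.13915252685547 54.29576110839844 0.055660575699192666
((576.198974609375, 259.8085632324219), 48.82753372192383) [0.5762 0.2592 0.0313]
((576.2648315429688, 260.00091552734375), 62.689762115478516) [0.5752 0.2562 0.0266]
((577.6039428710938, 258.2875061035156), 48.58393478393555) [0.5798 0.2577 0.0325]
((577.8458862304688, 259.07000732421875), 62.817264556884766) [0.5848 0.2549 0.0275]
```

```bash
cat >> h.py <<'E'
th=np.radians(54.4);hh=np.array([-np.cos(th),-np.sin(th),0]);up=np.array([0,0,1.]);Y=np.array([np.sin(th),-np.cos(th),0])
g=np.array([.5163,-.2995,.028])-.004*hh
z1=(-hh-up)/2**.5
G1=tool(-up,Y,g+.06*hh+.17*up); G2=tool(z1,Y,g-.10*z1); G3=tool(z1,Y,g)
E
python3 - <<'E'
from h import *
print(G1[:3,3],G2[:3,3],G3[:3,3])
A=cur();rows(A,G1,38);rows(G1,G2,6);rows(G2,G3,6)
E
```

```text
[ 0.48370111 -0.34503364  0.1792    ] [ 0.4852047  -0.34293346  0.08541707] [ 0.52636701 -0.28543855  0.01470639]
38 x -0.96 0.00 0.02 -0.00 0.00 0.29
6 x -0.16 0.00 0.51 0.00 0.75 -0.00
6 x 0.00 0.00 0.56 0.00 0.00 -0.00
```

```bash
R='1 -0.96 0 0.02 0 0 0.29' ; 
python3 -m inch '1 -0.96 0 0.02 0 0 0.29;1 -0.96 0 0.02 0 0 0.29;1 -0.96 0 0.02 0 0 0.29;1 -0.96 0 0.02 0 0 0.29;1 -0.96 0 0.02 0 0 0.29;1 -0.96 0 0.02 0 0 0.29;1 -0.96 0 0.02 0 0 0.29;1 -0.96 0 0.02 0 0 0.29;1 -0.96 0 0.02 0 0 0.29;1 -0.96 0 0.02 0 0 0.29' 30
python3 - <<'E'
from h import *
print(ctrl.get_obs()["qpos"]);rows(cur(),G1,28)
E
```

```text
time_s: 1.35
ee_pos: [0.3992, 0.3918, 0.1991]
eef_rot: [-3.141, -0.0, 2.36]
force: [-0.2, 0.8, -1.2]
grip_width: 0.0941
grip_force: 0.0
[ 7.10538554e-01  3.26098653e-01  1.50174438e+00  6.92452991e-06
  1.31442163e+00 -7.86615051e-02]
28 x -0.96 0.00 0.02 -0.00 0.00 0.29
```

```bash

python3 -m inch '1 -0.96 0 0.02 0 0 0.29;1 -0.96 0 0.02 0 0 0.29;1 -0.96 0 0.02 0 0 0.29;1 -0.96 0 0.02 0 0 0.29;1 -0.96 0 0.02 0 0 0.29;1 -0.96 0 0.02 0 0 0.29;1 -0.96 0 0.02 0 0 0.29;1 -0.96 0 0.02 0 0 0.29;1 -0.96 0 0.02 0 0 0.29;1 -0.96 0 0.02 0 0 0.29' 30 >/dev/null
python3 -m inch '1 -0.96 0 0.02 0 0 0.29;1 -0.96 0 0.02 0 0 0.29;1 -0.96 0 0.02 0 0 0.29;1 -0.96 0 0.02 0 0 0.29;1 -0.96 0 0.02 0 0 0.29;1 -0.96 0 0.02 0 0 0.29;1 -0.96 0 0.02 0 0 0.29;1 -0.96 0 0.02 0 0 0.29;1 -0.96 0 0.02 0 0 0.29;1 -0.96 0 0.02 0 0 0.29' 30 
python3 -m inch '1 -0.96 0 0.02 0 0 0.29;1 -0.96 0 0.02 0 0 0.29;1 -0.96 0 0.02 0 0 0.29;1 -0.96 0 0.02 0 0 0.29;1 -0.96 0 0.02 0 0 0.29;1 -0.96 0 0.02 0 0 0.29;1 -0.96 0 0.02 0 0 0.29;1 -0.96 0 0.02 0 0 0.29' 30 
python3 - <<'E'
from h import *
print(ctrl.get_obs()["qpos"]);rows(cur(),G1,1);rows(cur(),G2,6)
E
```

```text
time_s: 3.85
ee_pos: [0.5666, -0.1339, 0.187]
eef_rot: [-3.141, -0.0, 1.348]
force: [-0.1, 0.5, -0.7]
grip_width: 0.0941
grip_force: 0.0
time_s: 4.85
ee_pos: [0.4774, -0.3446, 0.1822]
eef_rot: [-3.141, -0.0, 0.943]
force: [0.1, 0.5, -0.6]
grip_width: 0.0937
grip_force: 0.0
[-6.87350276e-01  4.05309753e-01  1.43403689e+00 -1.66259754e-05
  1.30299388e+00 -5.93374710e-02]
1 x 0.11 0.18 0.10 -0.00 -0.00 -0.04
6 x -0.15 0.03 0.53 0.00 0.75 -0.01
```

```bash

python3 -m inch '1 -0.15 0.03 0.53 0 0.75 0;1 -0.15 0.03 0.53 0 0.75 0;1 -0.15 0.03 0.53 0 0.75 0;1 -0.15 0.03 0.53 0 0.75 0;1 -0.15 0.03 0.53 0 0.75 0;1 -0.15 0.03 0.53 0 0.75 -0.05;1 0 0 0 0 0 0'
python3 - <<'E'
from h import *
print(ctrl.get_obs()["qpos"]);rows(cur(),G2,1);rows(cur(),G3,6)
b=camera("wrist");cv2.imwrite("pics/w1.png",b["img"])
E
```

```text
time_s: 5.72
ee_pos: [0.4842, -0.3429, 0.0835]
eef_rot: [3.141, -0.786, 0.95]
force: [-0.3, -0.9, 0.7]
grip_width: 0.094
grip_force: 0.0
[-0.98791457  0.68038736  1.46126446  0.73492363  1.40134414 -0.64916348]
1 x 0.06 0.03 -0.03 0.00 -0.01 0.00
6 x 0.01 0.00 0.55 0.00 -0.00 0.00
```

View pics/w1.png

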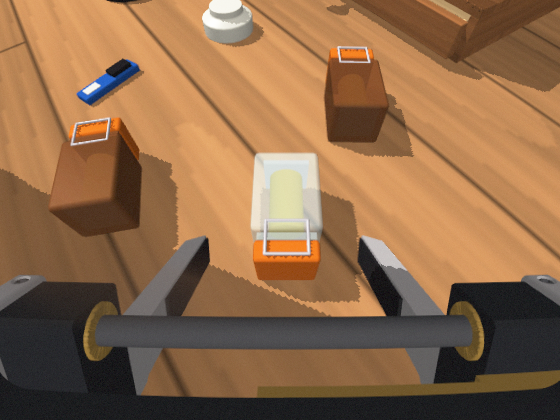

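The wrist view shows the jar at (286,215), midway between the fingertips (200 and 370) and square to them. I'll go in and close.

```bash

python3 -m inch '1 0.01 0 0.55 0 0 0;1 0.01 0 0.55 0 0 0;1 0.01 0 0.55 0 0 0;1 0.01 0 0.55 0 0 0;1 0.01 0 0.55 0 0 0;1 0.01 0 0.55 0 0 0;1 0 0 0 0 0 0' 
python3 -m inch '-1 0 0 0 0 0 0;-1 0 0 0 0 0 0;-1 0 0 0 0 0 0;-1 0 0 0 0 0 0;-1 0 0 0 0 0 0;-1 0 0 0 0 0 0' 30
python3 - <<'E'
from h import *
rows(cur(),G3,1)
# lift 0.12 straight up
A=cur();B=A.copy();B[2,3]+=.12;rows(A,B,5)
E
```

```text
time_s: 6.65
ee_pos: [0.5272, -0.2841, 0.0164]
eef_rot: [3.136, -0.786, 0.956]
force: [0.0, 0.5, 0.4]
grip_width: 0.0941
grip_force: 0.0
time_s: 7.4
ee_pos: [0.5271, -0.2855, 0.0176]
eef_rot: [3.133, -0.785, 0.957]
force: [-2.3, -2.2, 2.0]
grip_width: 0.056
grip_force: 30.0
1 x -0.08 -0.02 0.06 0.02 0.00 0.03
5 x 0.57 0.00 -0.57 -0.00 0.00 0.00
```

```bash

python3 -m inch '-1 0.57 0 -0.57 0 0 0;-1 0.57 0 -0.57 0 0 0;-1 0.57 0 -0.57 0 0 0;-1 0.57 0 -0.57 0 0 0;-1 0.57 0 -0.57 0 0 0' 40
python3 -m inch '-1 0 0 0 0 -0.9 0;-1 0 0 0 0 -0.9 0;-1 0 0 0 0 -0.9 0;-1 0 0 0 0 -0.9 0;-1 0 0 0 0 -0.9 0;-1 0 0 0 0 -0.9 0;-1 0 0 0 0 -0.9 0;-1 0 0 0 0 -0.9 0;-1 0 0 0 0 -0.9 0;-1 0 0 0 0 -0.9 0' 
python3 - <<'E'
from h import *
o=ctrl.get_obs();print(o["qpos"]);A=cur();print(A[:3,2])
# lift more, keep tilt; swing about base z to above dock: grasp point at dock centre, +0.1
b=camera("scene");cv2.imwrite("pics/s2.png",b["img"][130:330,30:300])
E
```

```text
time_s: 8.02
ee_pos: [0.5265, -0.2848, 0.1397]
eef_rot: [3.134, -0.785, 0.957]
force: [0.3, -0.6, -3.0]
grip_width: 0.0558
grip_force: 40.0
time_s: 9.28
ee_pos: [0.5269, -0.2845, 0.1395]
eef_rot: [3.13, 0.79, 0.941]
force: [0.1, -0.6, -3.7]
grip_width: 0.0559
grip_force: 40.0
[-0.25333342  0.66134299  1.34516355 -0.72950817  1.49990129  0.56500715]
[-0.40829446 -0.58104251 -0.70404917]
```

View pics/s2.png

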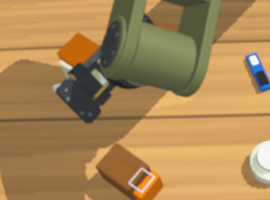

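The crop shows the jar hanging with its orange lid up at (78,48). Next is the carry to the dock.

```bash
cat >> h.py <<'E'
M0=R.from_euler("xyz",[3.133,-.785,.957]).as_matrix()
gp0=np.array([.5271,-.2855,.0176])-.0188*M0[:,2]
hA=-M0[:,2].copy();hA[2]=0;hA/=np.linalg.norm(hA)
org=np.array([.5163,-.2995,.028])-.05*hh
dz=(gp0-org)@hA; dx=gp0[2]-.028     # grasp point in jar frame (z,x)
dock=np.array([.577,.2592,.0325])
def place(yaw_f,h): # tool pose with jar underside h above pad rest; f: horizontal tool direction
    f=np.array([np.cos(yaw_f),np.sin(yaw_f),0]);z=(f-up)/2**.5
    return tool(z,np.cross(f,-up)*-1*-1,dock+up*(h+dz)-dx*f)
E
python3 - <<'E'
from h import *
print(dz,dx)
A=cur();f=np.arctan2(A[1,2],A[0,2]);print(np.degrees(f),A[:3,1])
yf=f+np.radians(51.3)
B=place(yf,.07)
print(B[:3,1],B[:3,3]);rows(A,B,19)
print(yf)
E
```

```text
0.0456152057295031 0.0028984085099160485
-125.19821269454401 [ 0.814711   -0.57985098  0.00433906]
[9.60770503e-01 2.77344624e-01 1.14752328e-17] [0.57988305 0.2492126  0.1348216 ]
19 x 0.68 -0.09 -0.69 -0.19 0.00 -0.19
-1.2897671228588639
```

```bash

python3 -m inch '-1 0.68 -0.09 -0.69 -0.19 0 -0.19;-1 0.68 -0.09 -0.69 -0.19 0 -0.19;-1 0.68 -0.09 -0.69 -0.19 0 -0.19;-1 0.68 -0.09 -0.69 -0.19 0 -0.19;-1 0.68 -0.09 -0.69 -0.19 0 -0.19;-1 0.68 -0.09 -0.69 -0.19 0 -0.19;-1 0.68 -0.09 -0.69 -0.19 0 -0.19;-1 0.68 -0.09 -0.69 -0.19 0 -0.19;-1 0.68 -0.09 -0.69 -0.19 0 -0.19;-1 0.68 -0.09 -0.69 -0.19 0 -0.19' 
python3 -m inch '-1 0.68 -0.09 -0.69 -0.19 0 -0.19;-1 0.68 -0.09 -0.69 -0.19 0 -0.19;-1 0.68 -0.09 -0.69 -0.19 0 -0.19;-1 0.68 -0.09 -0.69 -0.19 0 -0.19;-1 0.68 -0.09 -0.69 -0.19 0 -0.19;-1 0.68 -0.09 -0.69 -0.19 0 -0.19;-1 0.68 -0.09 -0.69 -0.19 0 -0.19;-1 0.68 -0.09 -0.69 -0.19 0 -0.19;-1 0.68 -0.09 -0.69 -0.19 0 -0.19;-1 0 0 0 0 0 0' 
python3 - <<'E'
from h import *
o=ctrl.get_obs();print(o["qpos"],o["force"]);A=cur();yf=-1.28977
B=place(yf,.07);rows(A,B,1);C=place(yf,.02);rows(A,C,4)
b=camera("scene");t=camera("top");np.savez("t3.npz",**t);np.savez("s3.npz",**b)
cv2.imwrite("pics/s3.png",np.hstack([cv2.resize(b["img"][150:310,340:500],(400,400)),cv2.resize(t["img"][110:270,80:240],(400,400))]))
E
```

```text
time_s: 10.58
ee_pos: [0.6165, -0.009, 0.1404]
eef_rot: [3.133, 0.785, 1.414]
force: [0.2, -0.1, -3.0]
grip_width: 0.0556
grip_force: 40.0
time_s: 11.82
ee_pos: [0.5821, 0.2503, 0.1413]
eef_rot: [3.135, 0.787, 1.839]
force: [0.0, 0.0, -3.6]
grip_width: 0.0561
grip_force: 40.0
[ 0.63385204  0.73320101  1.21795479 -0.72638906  1.53849138  0.52062481] [ 0.02423569  0.03408452 -3.57890221]
1 x 0.14 -0.08 0.16 -0.02 0.01 -0.05
4 x 0.33 -0.02 0.33 -0.00 0.00 -0.01
```

View pics/s3.png

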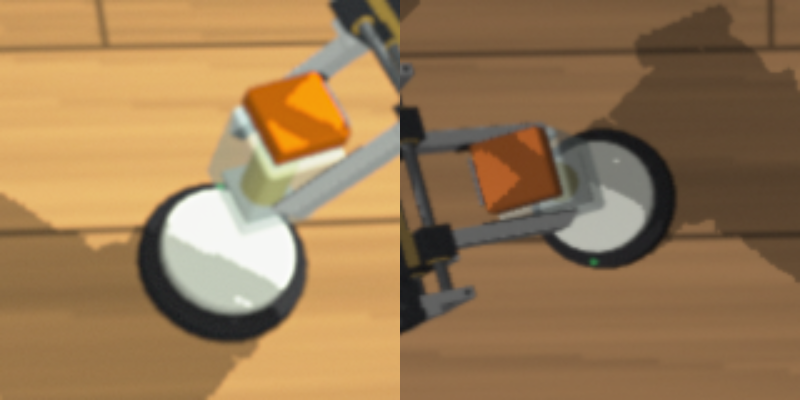

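Jar upright, lid at the top in both halves (295,120 / 515,170), above the dock. I'll measure the lid's centre and tilt.

```bash
cat > lid.py <<'E'
from h import *
def lid(b,box,lo,hi):
    u0,u1,v0,v1=box
    Q=pts(b)[v0:v1,u0:u1].reshape(-1,3);im=cv2.cvtColor(b["img"],cv2.COLOR_BGR2HSV)[v0:v1,u0:u1].reshape(-1,3)
    q=Q[(im[:,0]<16)&(im[:,1]>170)&(Q[:,2]>lo)&(Q[:,2]<hi)]
    A=np.c_[q[:,:2]-q[:,:2].mean(0),np.ones(len(q))];s=np.linalg.lstsq(A,q[:,2],rcond=None)[0]
    r=cv2.minAreaRect(q[:,:2].astype(np.float32)*1000)
    print(len(q),"tiltdeg",np.degrees(s[:2]).round(2),"z",s[2].round(4),np.round(r[0],1),np.round(r[1],1),round(r[2],1))
E
python3 - <<'E'
from lid import *
lid(dict(np.load("t3.npz")),(80,240,110,270),.185,.225)
lid(dict(np.load("s3.npz")),(340,500,150,310),.185,.225)
A=cur();yf=-1.28977
E=np.linalg.inv(place(yf,.07))@A
print("pose says h",.07+(A[:3,3]-place(yf,.07)[:3,3]))
E
```

```text
823 tiltdeg [0.11 1.64] z 0.2078 [577.4 259.6] [48.3 49.1] 16.0
652 tiltdeg [-3.22  1.35] z 0.2079 [575.7 265.2] [53.7 63.1] 16.0
pose says h [0.07301154 0.06915027 0.07639492]
```

```bash

python3 -m inch '-1 0.4 0 0.4 0 0 0;-1 0.4 0 0.4 0 0 0;-1 0.4 0 0.4 0 0 0;-1 0.2 0 0.2 0 0 0;-1 0.1 0 0.1 0 0 0;-1 0 0 0 0 0 0' 
python3 - <<'E'
from lid import *
t=camera("top");lid(t,(80,240,110,270),.12,.2)
A=cur();print(A[:3,3],A[:3,1])
E
```

```text
time_s: 12.68
ee_pos: [0.5831, 0.2485, 0.0772]
eef_rot: [3.136, 0.79, 1.838]
force: [-0.5, -0.0, -3.5]
grip_width: 0.0557
grip_force: 40.0
677 tiltdeg [0.6  1.29] z 0.1437 [578.2 259.1] [48.8 49.3] 14.3
[0.58324882 0.24857294 0.07752261] [0.96341551 0.26797954 0.00418529]
```

```bash

python3 -m inch '-1 0.05 -0.05 0.05 0 0 0;-1 0.05 0 0.05 0 0 0;-1 0.05 0 0.05 0 0 0;-1 0.05 0 0.05 0 0 0;-1 0 0 0 0 0 0'
python3 -m inch '-1 0.03 0 0.03 0 0 0;-1 0.03 0 0.03 0 0 0;-1 0 0 0 0 0 0'
```

```text
time_s: 13.35
ee_pos: [0.5816, 0.248, 0.0684]
eef_rot: [3.137, 0.79, 1.839]
force: [0.0, 0.0, -3.5]
grip_width: 0.056
grip_force: 40.0
time_s: 13.72
ee_pos: [0.5817, 0.248, 0.066]
eef_rot: [3.137, 0.79, 1.839]
force: [0.5, 0.8, -2.3]
grip_width: 0.0556
grip_force: 40.0
```

```bash

python3 -m inch '-1 0.03 0 0.03 0 0 0;-1 0.03 0 0.03 0 0 0;-1 0 0 0 0 0 0'
python3 -m inch '-1 0.03 0 0.03 0 0 0;-1 0.03 0 0.03 0 0 0;-1 0.03 0 0.03 0 0 0;-1 0 0 0 0 0 0'
```

```text
time_s: 14.1
ee_pos: [0.5818, 0.2481, 0.0639]
eef_rot: [3.136, 0.79, 1.838]
force: [-1.3, 0.6, 2.8]
grip_width: 0.0555
grip_force: 40.0
time_s: 14.6
ee_pos: [0.5818, 0.2481, 0.0599]
eef_rot: [3.136, 0.79, 1.838]
force: [-1.7, 1.0, 4.2]
grip_width: 0.0561
grip_force: 40.0
```

```bash

python3 -m inch '-1 0.03 0 0.03 0 0 0;-1 0.03 0 0.03 0 0 0;-1 0.03 0 0.03 0 0 0;-1 0.03 0 0.03 0 0 0;-1 0 0 0 0 0 0'
python3 -m inch '-1 0.03 0 0.03 0 0 0;-1 0.03 0 0.03 0 0 0;-1 0 0 0 0 0 0'
```

```text
time_s: 15.22
ee_pos: [0.5818, 0.2481, 0.0551]
eef_rot: [3.136, 0.79, 1.838]
force: [-4.5, 1.5, 7.4]
grip_width: 0.0556
grip_force: 40.0
time_s: 15.6
ee_pos: [0.5821, 0.2482, 0.0542]
eef_rot: [3.134, 0.791, 1.836]
force: [-4.9, 1.5, 19.1]
grip_width: 0.0561
grip_force: 40.0
```

Bottomed: the force jumped to 19 N. I'll press slightly more, hold about a second, and measure.

```bash

python3 -m inch '-1 0.02 0 0.02 0 0 0;-1 0 0 0 0 0 0;-1 0 0 0 0 0 0;-1 0 0 0 0 0 0;-1 0 0 0 0 0 0;-1 0 0 0 0 0 0;-1 0 0 0 0 0 0;-1 0 0 0 0 0 0;-1 0 0 0 0 0 0'
python3 - <<'E'
from lid import *
t=camera("top");lid(t,(80,240,110,270),.10,.2)
E
```

```text
time_s: 16.73
ee_pos: [0.5822, 0.2483, 0.0542]
eef_rot: [3.133, 0.791, 1.835]
force: [-8.5, 1.6, 24.3]
grip_width: 0.0558
grip_force: 40.0
632 tiltdeg [-0.27  0.85] z 0.1211 [577.5 258.9] [48.5 48.1] 14.3
```

```bash

python3 -m inch '-1 -0.05 0 -0.05 0 0 0;-1 -0.05 0 -0.05 0 0 0;-1 -0.05 0 -0.05 0 0 0;-1 -0.04 0 -0.04 0 0 0;-1 -0.04 0 -0.04 0 0 0;-1 -0.03 0 -0.03 0 0 0;-1 0 0 0 0 0 0'
```

```text
time_s: 17.65
ee_pos: [0.5819, 0.248, 0.0623]
eef_rot: [3.136, 0.79, 1.838]
force: [2.2, 0.7, 3.3]
grip_width: 0.0558
grip_force: 40.0
```

```bash

python3 -m inch '-1 -0.03 0 -0.03 0 0 0;-1 -0.03 0 -0.03 0 0 0;-1 0 0 0 0 0 0;-1 0 0 0 0 0 0'
```

```text
time_s: 18.15
ee_pos: [0.5813, 0.2478, 0.0644]
eef_rot: [3.138, 0.79, 1.839]
force: [-0.5, -0.5, -1.6]
grip_width: 0.056
grip_force: 40.0
```

```bash

python3 -m inch '-1 0 0 0 0 0 0;-1 0 0 0 0 0 0' 5
python3 -m inch '0.3 0 0 0 0 0 0;0.4 0 0 0 0 0 0;0.6 0 0 0 0 0 0;1 0 0 0 0 0 0;1 0 0 0 0 0 0;1 0 0 0 0 0 0'
python3 -m inch '1 0 0 -0.2 0 0 0;1 0 0 -0.4 0 0 0;1 0 0 -0.6 0 0 0;1 0 0 -0.8 0 0 0;1 0 0 -0.8 0 0 0;1 0 0 -0.8 0 0 0;1 0 0 -0.8 0 0 0;1 0 0 -0.5 0 0 0;1 0 0 0 0 0 0'
python3 - <<'E'
from lid import *
t=camera("top");lid(t,(80,240,110,270),.10,.2)
s=camera("scene");cv2.imwrite("pics/end.png",np.hstack([cv2.resize(s["img"],(400,300)),cv2.resize(t["img"][110:260,60:260],(400,300))]))
E
```

```text
time_s: 18.4
ee_pos: [0.5816, 0.2479, 0.0645]
eef_rot: [3.137, 0.79, 1.839]
force: [0.6, 0.1, -2.5]
grip_width: 0.0562
grip_force: 5.0
time_s: 19.15
ee_pos: [0.5817, 0.248, 0.0648]
eef_rot: [3.137, 0.79, 1.838]
force: [-0.4, -0.7, 0.6]
grip_width: 0.0939
grip_force: 0.0
time_s: 20.27
ee_pos: [0.5532, 0.3494, 0.169]
eef_rot: [3.135, 0.789, 1.838]
force: [0.1, -0.2, -0.8]
grip_width: 0.094
grip_force: 0.0
657 tiltdeg [-0.56  1.31] z 0.1311 [577.9 258.2] [49.2 48.5] 17.1
```

View pics/end.png

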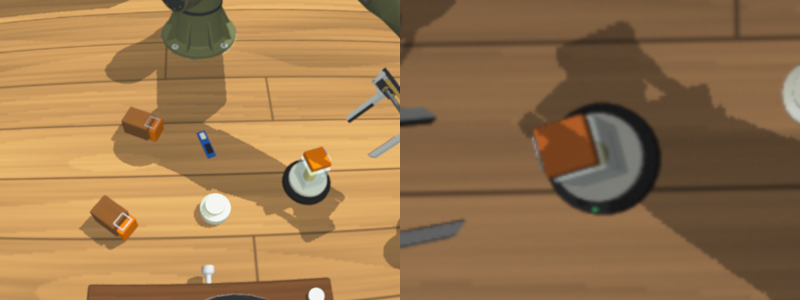

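The jar stands upright and central on the dock, with its lid at (317,157) in the left half. The lid measured 10 mm lower while pressed. The gripper is clear, and the weight and gauge are untouched.

```bash
python3 -c "
from station import ticket
print(ticket.hand_in())"
```

```text
the job is handed in; nothing more can be done
None
```

The jar lantern stands upright on its own, within about 2 mm of the middle of the charging plate; it was pressed down the full 10 mm, held for about a second and released, and the job is handed in at about 20 s.

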